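Stand the red press punch in its well

TASK

Pick up the red-eyed press punch by its eye and let it swing down in the fingers until it hangs plumb above the bench, foot down: easing the grip lets it turn about the pin, tightening again stops it. Then lower it into the aluminium well, letting go only once its foot is down at the well's floor, and leave it standing upright there. Leave the blue-eyed punch where it lies.

Things in the scene. Friction and masses are not known exactly. Their poses are not given: they have to be found in the camera images.
- red_punch_eye (a point): Centre of the red punch's eye, the point to grip: an upright disc painted red, 40 mm across, 16 mm thick. A steel pin 10 mm across goes through it, flat ends 3 mm proud on both sides: grip across them, 22 mm. Lies 20 mm above the bench at the start, toward the robot. Axes: x along the punch from foot to eye (up when it stands), y along the pin (level). Held by the pin it can turn about y.
- red_punch_foot (a point): Centre of the flat end face of the red punch's brass foot (40 x 40 mm, 32 mm long), 145 mm from the eye centre along the punch's -x; a dark 16 x 18 mm shank joins them. Axes as the eye's. The punch is 165 mm long, about 0.45 kg, balanced 90 mm from the pin: gripped firmly (100 N) it stays as it lies or sags a little; eased bit by bit to 10-20 N it swings to plumb without dropping.
- blue_punch_eye (a point): Centre of the eye of the blue punch: same shape, size and axes as the red one, but its eye disc is painted blue. Not to be moved. (Beside the work: a tall open cabinet, 0.49 m high, stands on the bench left of y = 0.32, x 0.4 to 0.8, so draw the arm back before swinging past it; a lever press stands at the back right, from x = 0.65 on.)
- well_floor (a point): Centre of the inner floor of the well, an upright bare-aluminium tube, open at the top, fixed to the bench: inside 80 mm across, outside 90 mm, rim 60 mm above this floor and 70 mm above the bench (the floor is 10 mm above the bench), with a grey flange 116 mm across at its base. z is up.

How it is judged:
By the outcome, as a careful person would: the job done as asked, in the order asked, and still so for the second after the job is handed in, with the robot touching nothing.
It also fails if it takes over 54 s, if anything falls off the work surface, if the arm or the gripper's body presses on something with over 40 N, if the wrist force passes 120 N, or if a joint passes its speed limit or range.

ROBOT

A 6-joint arm with a two-finger parallel gripper is mounted at the origin on a cart in front of the work surface, level with it; the furniture and walls round the work are solid. World frame = base frame: x ahead of the robot, y to its left, z up, the work surface at z = 0. Lengths are in mm, angles in rad, forces in N, time in s.
With the tool pointing down it reaches from about 300 to 775 mm from the base axis. Payload 14.6 kg.
Tool frame: the origin (TCP) lies midway between the tips of the shut fingers; the grasp point (between the pads) lies 19 mm behind it; z points along the fingers, y is the direction in which the jaws open and shut (so a half turn about z gives the same grasp; the last joint's range is limited). The gripper opens to 94 mm and grips with 3 to 60 N. Pads are 16 mm wide; open, the fingers measure 119 mm over their backs; the gripper's body (75 mm by 177 mm) begins 78 mm behind the grasp point.
Start: joints at [1.058, 0.3, 1.521, -0, 1.321, -0.067], TCP at [237.145, 496.237, 205.446] pointing down, gripper open.
Joint ranges: [-3.03, 3.03], [-0.79, 2.21], [0.23, 2.52], [-1.04, 4.18], [0, 3.07], [-2.55, 2.55]. Speed limits (rad/s): [2.22, 2.22, 2.57, 3.14, 3.14, 3.14].

INTERFACE

Orientations are given as [roll, pitch, yaw] about the fixed x, y, z axes, in that order (R = Rz(yaw) Ry(pitch) Rx(roll)).
In Python, from cell import manip gives the robot as it stands.
- The arm moves only by the tool play_rows, never from a script. Its argument "commands" is a list of rows, each an object of numbers: "x", "y", "z": the shift along the tool's x, y, z in m; "wx", "wy", "wz": the turn, a rotation vector about the tool's x, y, z in degrees; "grip": the opening, from 0 (shut) to 1 (fully open). In form: [{"x": .., "y": .., "z": .., "wx": .., "wy": .., "wz": .., "grip": ..}, ...]. A call has 1 to 20 rows; each row shifts and turns the commanded pose from where the row before left it, along the tool's axes as they then stand; what a row does not reach is not made up. A row lasts 1/8 s, in which the tool goes at most 62.5 mm and 10.7 degrees, less where a joint would pass 70% of its speed; a pose out of reach is approached as far as the arm can. A call is refused whole if a number of a shift passes 0.0625 or a number of a turn 10.7, either way. A call with a gripper value outside its range is refused whole. The fingers move at their own pace and stop on an object; "squeeze" is the grip in N (left out, the last holds). Time passes only in rows, so rows that do not move let the fingers close. It gives the time, the measured TCP pose, the force and the opening at its end, in the units of the state.
- manip.read_state(): the state, without advancing time (a new reading comes with each control period).
- manip.camera(name): name is "side" or "top" or "wrist"; returns (picture, depth): 384x512x3 uint8, red, green, blue; 384x512 float32, mm along the optical axis (not along the pixel's ray), 0 where there is no reading.
- manip.camera_info(name): a dict with "intrinsics" (3x3 intrinsics, pixels), "camera_from_world" (4x4, takes a point from world to camera coordinates); the wrist camera has in their place "tool_from_camera" (4x4, takes a point from camera to tool coordinates, whose origin is the TCP and whose axes are the flange's). Camera axes: x right, y up, looking along -z (the intrinsics and any distortion apply to the point x, -y, -z); pixel columns grow to the right and rows downward; lengths in mm; the calibration is good to about 2 mm. A picture is of the moment at which its call begins: read the wrist's pose just before it. camera_info takes no time and is no camera call.
- manip.sign_off(): hands the job in, once; it reports no verdict.
The state is a dict: "clock": time; "joints": joint angles; "qd": joint speeds; "effort": joint torques, N m; "eef_pos": TCP position; "eef_rot": TCP orientation; "wrist_force": force on the tool from outside, world axes, zero at the start; "moment": the same for the moment, N m; "finger_gap": finger opening in mm.
Only numpy, scipy, OpenCV 4.12 (cv2) and the standard library are available. Lean on these libraries where they do the work, as an engineer would, in place of code of your own. Each camera call takes 0.05 s, during which the arm holds its last target.

## Working session

There is one attempt and no reset: what is moved stays moved. The work goes in short steps, Python scripts to look and compute and a tool call to move; the robot and the scene stay as the last step left them, time stands still between calls to the robot, and variables do not carry over. Pictures are saved under pics/ and viewed, and the job is handed in when it is done.

Besides the shell and the picture viewer there is one more tool, called after "Call:" as name(argument=value, ...), one argument or row to a line, values as JSON. play_rows: Moves the arm, as the interface text tells. Its arguments: {"type":"object","properties":{"commands":{"type":"array"},"squeeze":{"type":"number"}},"required":["commands"]}

```bash
mkdir -p pics; ls; python3 - <<'E'
from cell import manip
import cv2,numpy as np
s=manip.read_state();print(s)
for n in ["side","top","wrist"]:
    p,d=manip.camera(n);cv2.imwrite(f"pics/a_{n}.png",p[:,:,::-1]);np.save(f"pics/a_{n}_d.npy",d)
    print(n,manip.camera_info(n))
E
```

```text
pics
{'clock': 0.0, 'joints': array([ 1.05840464e+00,  3.00468671e-01,  1.52160786e+00, -1.00332406e-05,
        1.32068268e+00, -6.66414394e-02]), 'qd': array([ 0.0011981 , -0.00097815,  0.00056764,  0.00043243,  0.00069831,
        0.00169976]), 'effort': array([-6.82672344e-04, -5.31815636e+01, -3.52731371e+01,  7.06981332e-02,
        2.45117967e-02, -6.34470712e-05]), 'eef_pos': array([237.0171911 , 496.01011935, 204.87632998]), 'eef_rot': array([-3.14042803e+00, -6.79873597e-05,  2.69584486e+00]), 'wrist_force': array([0.07147275, 0.04234676, 0.47260155]), 'moment': array([ 0.01161254, -0.03284727, -0.03254888]), 'finger_gap': 93.6047012886579}
side {'intrinsics': array([[351.11584568,   0.        , 260.01610663],
       [  0.        , 351.11584568, 191.67007044],
       [  0.        ,   0.        ,   1.        ]]), 'camera_from_world': array([[ 9.95053139e-01, -9.59261677e-02,  2.58345085e-02,
        -6.02968698e+02],
       [ 2.61050809e-02,  5.03390242e-01,  8.63664743e-01,
        -1.78815222e+01],
       [-9.58528885e-02, -8.58717902e-01,  5.03404201e-01,
        -9.43213
[... 471 characters left out ...]
5.06632900e-02, -2.29289095e-02,  9.98452551e-01,
        -8.78022218e+02],
       [ 0.00000000e+00,  0.00000000e+00,  0.00000000e+00,
         1.00000000e+00]])}
wrist {'intrinsics': array([[271.80960285,   0.        , 255.6833596 ],
       [  0.        , 271.80960285, 188.40546677],
       [  0.        ,   0.        ,   1.        ]]), 'tool_from_camera': array([[-6.50341325e-04,  9.72869832e-01,  2.31352257e-01,
         6.68068500e+01],
       [ 9.99999772e-01,  5.90714376e-04,  3.27003425e-04,
        -5.96361775e-01],
       [ 1.81468663e-04,  2.31352417e-01, -9.72869995e-01,
        -1.78611412e+02],
       [ 0.00000000e+00,  0.00000000e+00,  0.00000000e+00,
         1.00000000e+00]])}
```

View pics/a_side.png

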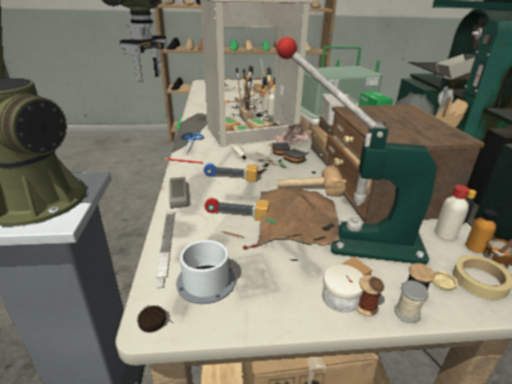

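View pics/a_top.png

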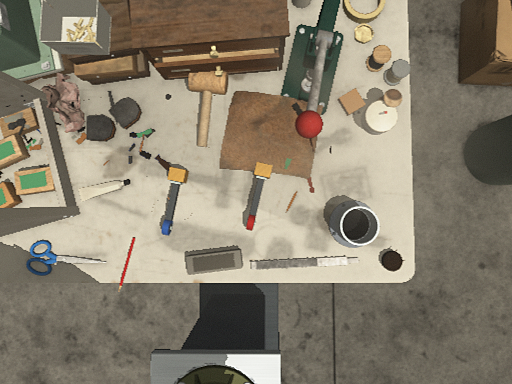

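View pics/a_wrist.png

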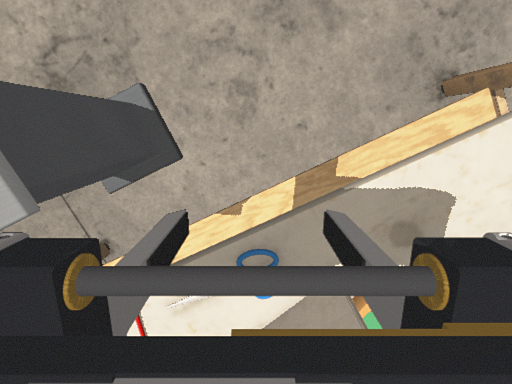

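The top view has the red eye near (250,222), its foot near (263,170), the blue eye at (166,228) and the well at (357,226). The side view has the red eye at (212,206) and the well at (205,268). Next I measure these.

```bash
cat > h.py <<'E'
import numpy as np,cv2
from cell import manip
def ray(n,u,v,z=None,depth=None,T=None):
    i=manip.camera_info(n);K=i["intrinsics"]
    W=np.linalg.inv(i["camera_from_world"]) if T is None else T
    d=np.array([(u-K[0,2])/K[0,0],-(v-K[1,2])/K[1,1],-1.])
    o=W[:3,3];r=W[:3,:3]@d
    if depth is not None:return o+r*depth
    return o+r*(z-o[2])/r[2]
def red(p):
    h=cv2.cvtColor(p,cv2.COLOR_RGB2HSV);return (((h[...,0]<8)|(h[...,0]>172))&(h[...,1]>150)&(h[...,2]>70)).astype(np.uint8)
def brass(p):
    h=cv2.cvtColor(p,cv2.COLOR_RGB2HSV);return ((h[...,0]>14)&(h[...,0]<28)&(h[...,1]>130)&(h[...,2]>120)).astype(np.uint8)
def blobs(m,mn=20):
    n,l,s,c=cv2.connectedComponentsWithStats(m)
    return [(k,c[k].round(1),s[k]) for k in range(1,n) if s[k,4]>=mn],l
E
python3 - <<'E'
from h import *
for n in ["top","side"]:
    p=cv2.imread(f"pics/a_{n}.png")[:,:,::-1].copy();d=np.load(f"pics/a_{n}_d.npy")
    for nm,f in(("red",red),("brass",brass)):
        b,l=blobs(f(p))
        for k,c,s in b:
            ys,xs=np.where(l==k);P=np.array([ray(n,x,y,depth=d[y,x]) for x,y in zip(xs,ys) if d[y,x]>0])
            print(n,nm,c,s,P.min(0).round(),np.median(P,0).round(),P.max(0).round(),ray(n,*c,z=30).round())
# well: points with z 60..80 near
for n,(u0,u1,v0,v1) in (("top",(315,400,190,260)),("side",(170,245,230,310))):
    d=np.load(f"pics/a_{n}_d.npy")
    P=np.array([ray(n,x,y,depth=d[y,x]) for y in range(v0,v1) for x in range(u0,u1)])
    Q=P[(P[:,2]>64)&(P[:,2]<76)]
    (c,r)=cv2.minEnclosingCircle(Q[:,:2].astype(np.float32));print(n,len(Q),c,r,np.median(Q,0),Q.min(0),Q.max(0))
    A=np.c_[Q[:,:2],np.ones(len(Q))];
E
python3 - <<'E'
import cv2
p=cv2.imread('pics/a_top.png')[130:260,140:400];cv2.imwrite('pics/a_topz.png',cv2.resize(p,None,fx=3,fy=3,interpolation=cv2.INTER_NEAREST))
E
```

```text
top red [308.8 123.8] [296 111  27  27 571] [ 604. -204.  414.] [ 620. -185.  427.] [ 639. -169.  433.] [ 706. -233.   30.]
top red [250.3 221.9] [247 215   8  15  87] [ 453. -100.   25.] [470. -90.  37.] [486. -83.  43.] [470. -91.  30.]
top red [126.8 261.3] [120 237  15  49 110] [315. 199.   1.] [373. 216.   6.] [432. 232.   9.] [377. 207.  30.]
top brass [262.6 169.4] [254 162  18  16 210] [ 577. -141.   19.] [ 596. -122.   39.] [ 613. -100.   44.] [ 596. -121.   30.]
top brass [176.3 174.1] [168 167  18  15 216] [569.  66.  31.] [586.  86.  39.] [603. 107.  44.] [586.  88.  30.]
top brass [  6.8 196. ] [  0 182  18  26 165] [509. 486.  15.] [533. 505.  31.] [570. 521.  35.] [536. 504.  30.]
side red [285.9  47.2] [276  38  20  20 297] [ 607. -207.   42.] [ 622. -201.  415.] [1000. 2571.  430.] [1096. 2589.   30.]
side red [460.7 191.1] [453 185  17  13 162] [1021. -237. -689.] [1030. -227.  125.] [2229. 1168.  131.] [1159.  -73.   30.]
side red [212.2 204.3] [206 199  12  13  88] [ 457. -103.    5.] [476. -99.  30.] [486. -91.  40.] [ 474. -104.   30.]
side brass [251.4 172.7] [247 165  10  16 143] [573.  61.   3.] [586.  68.  29.] [601.  99.  41.] [586.  65.  30.]
side brass [471.3 193.4] [468 189   8  10  58] [1046. -234. -685.] [1105. -177.   86.] [2227. 1133.  128.] [1182.  -87.   30.]
side brass [261.4 208.6] [255 200  14  20 197] [ 580. -146.    4.] [ 596. -138.   37.] [ 614. -103.   41.] [ 596. -130.   30.]
side brass [481.6 234.7] [468 219  27  34 541] [1055. -310.    4.] [1065. -291.   51.] [1089. -267.   82.] [1088. -268.   30.]Traceback (most recent call last):
  File "<stdin>", line 12, in <module>
  File "h.py", line 4, in ray
    i=manip.camera_info(n);K=i["intrinsics"]
ValueError: time passes only in moves, steps and waits
```

View pics/a_topz.png

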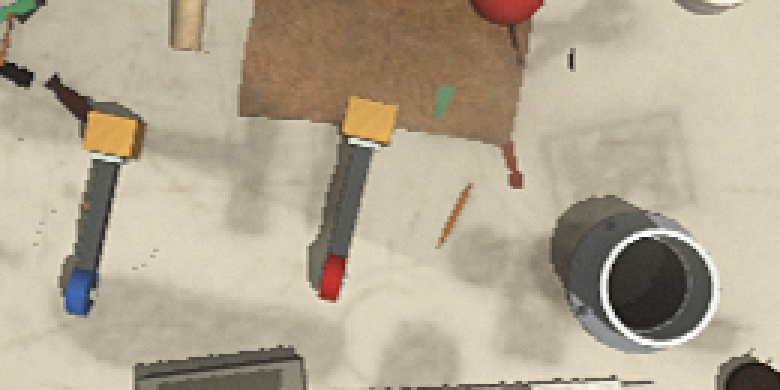

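```bash
python3 - <<'E'
import pickle
from cell import manip
pickle.dump({n:manip.camera_info(n) for n in("side","top","wrist")},open("ci.pkl","wb"))
E
sed -i 's/i=manip.camera_info(n);/i=CI[n];/; s/^from cell.*/import pickle;CI=pickle.load(open("ci.pkl","rb"))/' h.py
python3 - <<'E'
from h import *
from scipy.optimize import least_squares
for n,(u0,u1,v0,v1) in (("top",(315,400,190,260)),("side",(170,245,230,310))):
    d=np.load(f"pics/a_{n}_d.npy")
    P=np.array([ray(n,x,y,depth=d[y,x]) for y in range(v0,v1) for x in range(u0,u1) if d[y,x]>0])
    Q=P[(P[:,2]>66)&(P[:,2]<75)]
    f=least_squares(lambda c:np.hypot(Q[:,0]-c[0],Q[:,1]-c[1])-c[2],[460,-370,43],loss="soft_l1",f_scale=3).x
    print(n,len(Q),f,np.median(Q,0),Q.min(0),Q.max(0))
# rim in top by white ellipse
p=cv2.imread("pics/a_top.png");m=(p.min(2)>215).astype(np.uint8);m[:190]=0;m[260:]=0;m[:,:330]=0;m[:,400:]=0
ys,xs=np.where(m);e=cv2.fitEllipse(np.c_[xs,ys].astype(np.float32));print(e,ray("top",*e[0],z=70))
# axis from brass + eye top face, z~40 plane points
d=np.load("pics/a_top_d.npy")
for nm,e,b in(("red",(250.3,221.9),(262.6,169.4)),):
    print(ray("top",*e,z=36),ray("top",*b,z=38))
q=[ray("top",x,y,z=z) for x,y,z in ((0,0,0),)]
# shank mask axis: dark gray px between
E
```

```text
top 285 [ 463.04661767 -338.38644281   42.20615756] [ 463.86258485 -340.14405525   69.5308298 ] [ 418.66641166 -382.23709149   66.00219007] [ 506.93837731 -293.7043546    74.1293298 ]
side 341 [ 466.1826889  -341.90066082   42.22420076] [ 465.64427102 -349.9505788    68.75742073] [ 422.30375129 -385.56613925   66.11828492] [ 510.46581562 -296.34993304   71.26810386]
((356.3298034667969, 230.2127685546875), (35.445884704589844, 60.06059646606445), 36.06062698364258) [ 452.11211796 -332.80020206   70.        ]
[470.17419559 -90.80683068  36.        ] [ 595.08379562 -120.948527     38.        ]
```

The scene agrees with the given sizes. The red eye is at about (470,-91), the punch axis is at about -13.5° (128.5 mm from eye to foot centre, 129 expected), and the well is at about (464.5,-340). I'll move above the eye with the jaws aligned to the pin.

Call:
play_rows(
  commands=[
    {"wz":-6},
    {"wz":-6},
    {"x":-0.0117,"y":-0.0393},
    {"x":-0.0117,"y":-0.0393},
    {"x":-0.0117,"y":-0.0393},
    {"x":-0.0117,"y":-0.0393},
    {"x":-0.0117,"y":-0.0393},
    {"x":-0.0117,"y":-0.0393},
    {"x":-0.0293,"y":-0.028},
    {"x":-0.0293,"y":-0.028},
    {"x":-0.0293,"y":-0.028},
    {"x":-0.0293,"y":-0.028},
    {"x":-0.0293,"y":-0.028},
    {"x":-0.0293,"y":-0.028},
    {"x":-0.0293,"y":-0.028},
    {"x":-0.0293,"y":-0.028},
    {"x":-0.0293,"y":-0.028},
    {"x":-0.0293,"y":-0.028},
    {},
    {},
  ],
)

```text
$.commands[0]: bad value
```

```bash
python3 - <<'E'
from h import *
from cell import manip
from scipy.spatial.transform import Rotation as R
s=manip.read_state();print(s["eef_pos"],s["eef_rot"],s["joints"],s["wrist_force"])
p,d=manip.camera("wrist");cv2.imwrite("pics/b_wrist.png",p[:,:,::-1])
T=np.eye(4);T[:3,:3]=R.from_euler("xyz",s["eef_rot"]).as_matrix();T[:3,3]=s["eef_pos"]
W=T@CI["wrist"]["tool_from_camera"]
for nm,f in(("red",red),("brass",brass)):
    b,l=blobs(f(p),40)
    for k,c,st in b:
        ys,xs=np.where(l==k);P=np.array([ray("wrist",x,y,depth=d[y,x],T=W) for x,y in zip(xs,ys) if d[y,x]>0])
        print(nm,c,st,P.min(0).round(),np.median(P,0).round(1),P.max(0).round(),ray("wrist",*c,z=38,T=W).round(1))
        top=P[(P[:,2]>35)&(P[:,2]<45)]
        if len(top)>10:
            r=cv2.minAreaRect(top[:,:2].astype(np.float32));print("  top",r,top.mean(0))
E
```

```text
[237.06188422 496.07293277 205.02274368] [-3.14072297e+00 -2.49619300e-05  2.69579692e+00] [ 1.05840124e+00  3.00344027e-01  1.52142339e+00 -3.40295397e-05
  1.32069465e+00 -6.65909286e-02] [0.23480913 0.50669098 0.56606877]
red [139.7 326.4] [136 316   9  21  78] [205. 209.   2.] [383.7 215.7   5.4] [402. 485. 336.] [366.4 242.   38. ]
brass [ 68.1 285.8] [ 63 258  15  52 238] [187. 459. 316.] [191.8 463.8 322.1] [199. 467. 324.] [263.9 184.9  38. ]
brass [443.  285.9] [434 258  15  52 236] [229. 547. 315.] [233.3 550.6 322. ] [241. 553. 324.] [495.  668.2  38. ]
brass [361.6 306.1] [354 297  17  21 182] [480. 545.   4.] [486.5 552.7  28.9] [501. 561.  33.] [476.1 551.7  38. ]
```

View pics/b_wrist.png

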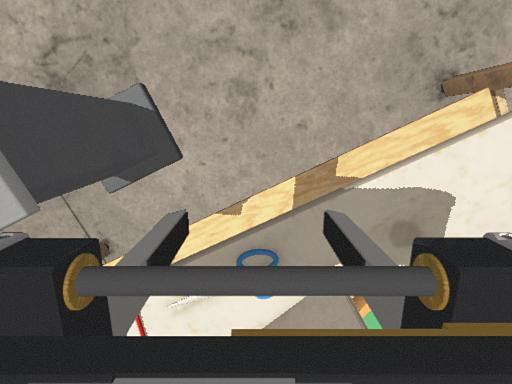

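The call was refused because rows need every key, so the arm hasn't moved and the view is unchanged. I'll resend it with full rows.

Call:
play_rows(
  commands=[
    {"x":0,"y":0,"z":0,"wx":0,"wy":0,"wz":-6,"grip":1},
    {"x":0,"y":0,"z":0,"wx":0,"wy":0,"wz":-6,"grip":1},
    {"x":-0.0117,"y":-0.0393,"z":0,"wx":0,"wy":0,"wz":0,"grip":1},
    {"x":-0.0117,"y":-0.0393,"z":0,"wx":0,"wy":0,"wz":0,"grip":1},
    {"x":-0.0117,"y":-0.0393,"z":0,"wx":0,"wy":0,"wz":0,"grip":1},
    {"x":-0.0117,"y":-0.0393,"z":0,"wx":0,"wy":0,"wz":0,"grip":1},
    {"x":-0.0117,"y":-0.0393,"z":0,"wx":0,"wy":0,"wz":0,"grip":1},
    {"x":-0.0117,"y":-0.0393,"z":0,"wx":0,"wy":0,"wz":0,"grip":1},
    {"x":-0.0293,"y":-0.028,"z":0,"wx":0,"wy":0,"wz":0,"grip":1},
    {"x":-0.0293,"y":-0.028,"z":0,"wx":0,"wy":0,"wz":0,"grip":1},
    {"x":-0.0293,"y":-0.028,"z":0,"wx":0,"wy":0,"wz":0,"grip":1},
    {"x":-0.0293,"y":-0.028,"z":0,"wx":0,"wy":0,"wz":0,"grip":1},
    {"x":-0.0293,"y":-0.028,"z":0,"wx":0,"wy":0,"wz":0,"grip":1},
    {"x":-0.0293,"y":-0.028,"z":0,"wx":0,"wy":0,"wz":0,"grip":1},
    {"x":-0.0293,"y":-0.028,"z":0,"wx":0,"wy":0,"wz":0,"grip":1},
    {"x":-0.0293,"y":-0.028,"z":0,"wx":0,"wy":0,"wz":0,"grip":1},
    {"x":-0.0293,"y":-0.028,"z":0,"wx":0,"wy":0,"wz":0,"grip":1},
    {"x":-0.0293,"y":-0.028,"z":0,"wx":0,"wy":0,"wz":0,"grip":1},
    {"x":0,"y":0,"z":0,"wx":0,"wy":0,"wz":0,"grip":1},
    {"x":0,"y":0,"z":0,"wx":0,"wy":0,"wz":0,"grip":1},
  ],
)

```text
clock: 2.7
eef_pos: [469.1, -89.9, 205.2]
eef_rot: [3.141, -0.001, 2.905]
wrist_force: [-0.4, 0.1, 0.6]
finger_gap: 93.9
```

```bash
cat > w.py <<'E'
from h import *
import sys
from cell import manip
from scipy.spatial.transform import Rotation as R
s=manip.read_state();print(s["clock"],s["eef_pos"],s["eef_rot"],s["joints"],s["wrist_force"])
p,d=manip.camera("wrist");cv2.imwrite(f"pics/{sys.argv[1]}_wrist.png",p[:,:,::-1])
T=np.eye(4);T[:3,:3]=R.from_euler("xyz",s["eef_rot"]).as_matrix();T[:3,3]=s["eef_pos"]
W=T@CI["wrist"]["tool_from_camera"]
for nm,f in(("red",red),("brass",brass)):
    b,l=blobs(f(p),40)
    for k,c,st in b:
        ys,xs=np.where(l==k);P=np.array([ray("wrist",x,y,depth=d[y,x],T=W) for x,y in zip(xs,ys) if d[y,x]>0])
        print(nm,c,st,P.min(0).round(),np.median(P,0).round(1),P.max(0).round(),ray("wrist",*c,z=38,T=W).round(1))
        top=P[(P[:,2]>35)&(P[:,2]<45)]
        if len(top)>10:
            r=cv2.minAreaRect(top[:,:2].astype(np.float32));print("  top",r,top.mean(0))
E
python3 w.py b
```

```text
2.7 [469.08601412 -89.86306766 205.22430228] [ 3.14145977e+00 -6.59936045e-04  2.90511420e+00] [-2.66047534e-01  1.38585566e-01  1.71818133e+00  1.18090274e-04
  1.28548934e+00 -1.60039863e+00] [-0.38536305  0.11090607  0.64262646]
red [471.7  46.4] [460   0  25  96 572] [324. 197.   2.] [374.6 215.2   5.7] [433. 233.   9.] [377.8 190.1  38. ]
red [256.1 175.5] [251 162  12  28 308] [ 451. -100.   22.] [467.  -89.8  36.6] [488. -80.  40.] [467.3 -89.6  38. ]
  top ((471.0693054199219, -90.57476043701172), (13.126546859741211, 26.720455169677734), 76.14864349365234) [470.05747794 -90.43137386  37.82064771]
red [179.5 256.6] [176 251   8  12  44] [ 560. -240.   -1.] [ 569.5 -235.4    1.5] [ 578. -231.    3.] [ 553.7 -220.    38. ]
brass [403.3 228.9] [390 219  29  21 498] [568.  67.  37.] [585.   86.8  39.2] [602. 107.  41.] [585.7  87.1  38. ]
  top ((585.4619140625, 86.94910430908203), (36.85711669921875, 30.146120071411133), 78.80047607421875) [585.03111818  86.63876475  39.21541057]
brass [255.4 261.3] [242 252  29  14 234] [ 576. -138.   20.] [ 585.2 -119.    39. ] [606. -99.  41.] [ 585.4 -119.1   38. ]
  top ((585.4796142578125, -118.93345642089844), (37.7984619140625, 11.059516906738281), 76.16068267822266) [ 585.28639679 -118.7820598    38.87900784]
brass [445.7 289.5] [443 274   6  33  86] [451. -39. 321.] [454.9 -37.6 322.8] [460. -36. 324.] [692.7 135.8  38. ]
brass [ 65.7 292.1] [ 63 280   9  26  79] [ 430. -133.  321.] [ 432.6 -131.3  323. ] [ 437. -130.  324.] [ 568.6 -395.7   38. ]
```

View pics/b_wrist.png

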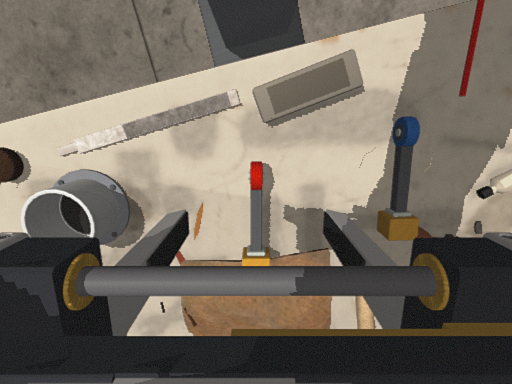

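The eye at px (256,175) and the shank below it line up with the jaw centre. The eye is at (470,-90.5) and the TCP at (469.1,-89.9). Descending to a tip height of about 4 mm.

Call:
play_rows(
  commands=[
    {"x":-0.0011,"y":-0.0003,"z":0.03,"wx":0,"wy":0,"wz":0,"grip":1},
    {"x":0,"y":0,"z":0.03,"wx":0,"wy":0,"wz":0,"grip":1},
    {"x":0,"y":0,"z":0.03,"wx":0,"wy":0,"wz":0,"grip":0.7},
    {"x":0,"y":0,"z":0.03,"wx":0,"wy":0,"wz":0,"grip":0.7},
    {"x":0,"y":0,"z":0.03,"wx":0,"wy":0,"wz":0,"grip":0.7},
    {"x":0,"y":0,"z":0.02,"wx":0,"wy":0,"wz":0,"grip":0.6},
    {"x":0,"y":0,"z":0.015,"wx":0,"wy":0,"wz":0,"grip":0.6},
    {"x":0,"y":0,"z":0.01,"wx":0,"wy":0,"wz":0,"grip":0.6},
    {"x":0,"y":0,"z":0.006,"wx":0,"wy":0,"wz":0,"grip":0.6},
    {"x":0,"y":0,"z":0,"wx":0,"wy":0,"wz":0,"grip":0.6},
    {"x":0,"y":0,"z":0,"wx":0,"wy":0,"wz":0,"grip":0.6},
  ],
  squeeze=60,
)

```text
clock: 4.12
eef_pos: [470.8, -90.9, 4.9]
eef_rot: [-3.142, 0.001, 2.905]
wrist_force: [0.1, 0.1, -0.3]
finger_gap: 56.3
```

```bash
python3 w.py c
```

```text
4.125 [470.7525538  -90.89583498   4.89599599] [-3.14155019e+00  7.63942329e-04  2.90522701e+00] [-2.67140415e-01  4.25434894e-01  1.88571942e+00 -2.56716866e-05
  8.29673456e-01 -1.60155376e+00] [ 0.0618006   0.09690423 -0.26020459]
red [257.5 231.3] [ 245  201   27   62 1568] [ 450. -101.   19.] [464.  -89.1  36.6] [489. -79.  40.] [464.  -88.9  38. ]
  top ((470.38653564453125, -90.18377685546875), (15.088766098022461, 26.067394256591797), 75.90560913085938) [469.35403274 -90.19365364  37.8238096 ]
brass [365.6 272.8] [353 254  21  55 328] [446. -58. 110.] [449.2 -56.5 119.2] [459. -55. 124.] [504.7 -32.6  38. ]
brass [139.8 289.1] [138 274   5  31  94] [ 435. -116.  120.] [ 438.1 -113.9  122.6] [ 443. -113.  124.] [ 483.6 -166.6   38. ]
```

View pics/c_wrist.png

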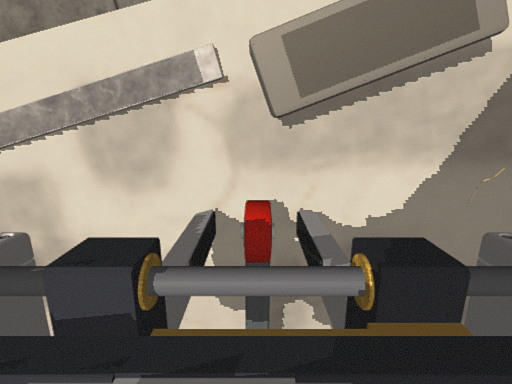

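The red eye at px (258,231) sits centred between the jaws. I'll nudge 1 mm and close.

Call:
play_rows(
  commands=[
    {"x":0.001,"y":0,"z":0.001,"wx":0,"wy":0,"wz":0,"grip":0.4},
    {"x":0,"y":0,"z":0,"wx":0,"wy":0,"wz":0,"grip":0.28},
    {"x":0,"y":0,"z":0,"wx":0,"wy":0,"wz":0,"grip":0},
    {"x":0,"y":0,"z":0,"wx":0,"wy":0,"wz":0,"grip":0},
    {"x":0,"y":0,"z":0,"wx":0,"wy":0,"wz":0,"grip":0},
    {"x":0,"y":0,"z":0,"wx":0,"wy":0,"wz":0,"grip":0},
  ],
  squeeze=60,
)

```text
clock: 4.92
eef_pos: [469.5, -90.6, 3.4]
eef_rot: [3.142, -0.0, 2.905]
wrist_force: [-0.6, 1.1, 1.7]
finger_gap: 21.0
```

Call:
play_rows(
  commands=[
    {"x":0,"y":0,"z":-0.008,"wx":0,"wy":0,"wz":0,"grip":0},
    {"x":0,"y":0,"z":-0.015,"wx":0,"wy":0,"wz":0,"grip":0},
    {"x":0,"y":0,"z":-0.02,"wx":0,"wy":0,"wz":0,"grip":0},
    {"x":0,"y":0,"z":-0.025,"wx":0,"wy":0,"wz":0,"grip":0},
    {"x":0,"y":0,"z":-0.03,"wx":0,"wy":0,"wz":0,"grip":0},
    {"x":0,"y":0,"z":-0.03,"wx":0,"wy":0,"wz":0,"grip":0},
    {"x":0,"y":0,"z":-0.03,"wx":0,"wy":0,"wz":0,"grip":0},
    {"x":0,"y":0,"z":-0.025,"wx":0,"wy":0,"wz":0,"grip":0},
    {"x":0,"y":0,"z":-0.02,"wx":0,"wy":0,"wz":0,"grip":0},
    {"x":0,"y":0,"z":-0.015,"wx":0,"wy":0,"wz":0,"grip":0},
    {"x":0,"y":0,"z":-0.007,"wx":0,"wy":0,"wz":0,"grip":0},
    {"x":0,"y":0,"z":0,"wx":0,"wy":0,"wz":0,"grip":0},
  ],
  squeeze=60,
)

```text
clock: 6.42
eef_pos: [469.4, -90.6, 228.5]
eef_rot: [-3.142, -0.0, 2.905]
wrist_force: [0.4, -0.0, -4.7]
finger_gap: 20.7
```

```bash
cat > s.py <<'E'
from h import *
import sys
from cell import manip
s=manip.read_state();print(s["clock"],s["eef_pos"].round(1),s["wrist_force"].round(1),s["moment"].round(2),s["finger_gap"])
p,d=manip.camera("side");
cv2.imwrite(f"pics/{sys.argv[1]}_side.png",cv2.resize(p[:,:,::-1][60:330,100:400],None,fx=2.6,fy=2.2,interpolation=cv2.INTER_NEAREST) if len(sys.argv)<3 else p[:,:,::-1])
for nm,f in(("red",red),("brass",brass)):
    b,l=blobs(f(p),25)
    for k,c,st in b:
        ys,xs=np.where(l==k);P=np.array([ray("side",x,y,depth=d[y,x]) for x,y in zip(xs,ys) if d[y,x]>0])
        m=np.median(P,0)
        if abs(m[0]-530)<150 and -450<m[1]<0: print(nm,c,P.min(0).round(),m.round(1),P.max(0).round())
E
python3 s.py d
```

```text
6.425 [469.4 -90.6 228.5] [ 0.4 -0.  -4.7] [0.04 0.1  0.02] 20.745937986149848
red [285.9  47.2] [ 607. -208.   42.] [ 621.6 -201.6  415.3] [1000. 2565.  429.]
red [211.7 121.1] [ 479. -105.  233.] [ 482.4 -102.2  247.1] [485. -97. 259.]
brass [228.1 172.1] [ 487. -129.    1.] [ 517.5 -122.5  128.5] [536. 111. 147.]
```

View pics/d_side.png

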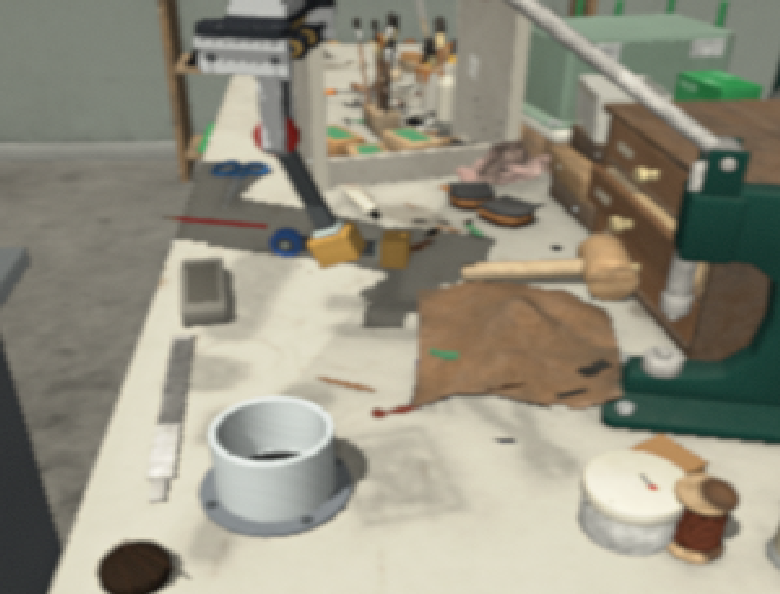

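The eye is held at px (270,135) in this crop, and the punch has sagged to about 22–25° off plumb, with the foot at px (335,243). I'll ease the grip in steps.

Call:
play_rows(
  commands=[
    {"x":0,"y":0,"z":0,"wx":0,"wy":0,"wz":0,"grip":0},
    {"x":0,"y":0,"z":0,"wx":0,"wy":0,"wz":0,"grip":0},
    {"x":0,"y":0,"z":0,"wx":0,"wy":0,"wz":0,"grip":0},
    {"x":0,"y":0,"z":0,"wx":0,"wy":0,"wz":0,"grip":0},
  ],
  squeeze=40,
)

```text
clock: 6.98
eef_pos: [469.5, -90.6, 228.3]
eef_rot: [3.142, -0.0, 2.905]
wrist_force: [0.3, 0.5, -3.9]
finger_gap: 20.9
```

Call:
play_rows(
  commands=[
    {"x":0,"y":0,"z":0,"wx":0,"wy":0,"wz":0,"grip":0},
    {"x":0,"y":0,"z":0,"wx":0,"wy":0,"wz":0,"grip":0},
    {"x":0,"y":0,"z":0,"wx":0,"wy":0,"wz":0,"grip":0},
    {"x":0,"y":0,"z":0,"wx":0,"wy":0,"wz":0,"grip":0},
  ],
  squeeze=25,
)

```text
clock: 7.48
eef_pos: [469.6, -90.6, 228.5]
eef_rot: [3.142, 0.0, 2.905]
wrist_force: [-0.2, -0.6, -4.6]
finger_gap: 21.8
```

```bash
python3 s.py e
```

```text
7.475 [469.6 -90.6 228.5] [-0.2 -0.6 -4.6] [0.03 0.03 0.06] 21.822406709843662
red [285.9  47.2] [ 607. -208.   35.] [ 621.6 -201.5  415.5] [ 999. 2561.  430.]
red [211.8 121.3] [ 480. -106.  231.] [ 482.4 -101.5  246.5] [485. -97. 259.]
brass [216.7 174.1] [ 454. -122.   19.] [ 489.2 -116.   120.8] [509. 106. 136.]
```

Call:
play_rows(
  commands=[
    {"x":0,"y":0,"z":0,"wx":0,"wy":0,"wz":0,"grip":0},
    {"x":0,"y":0,"z":0,"wx":0,"wy":0,"wz":0,"grip":0},
    {"x":0,"y":0,"z":0,"wx":0,"wy":0,"wz":0,"grip":0},
    {"x":0,"y":0,"z":0,"wx":0,"wy":0,"wz":0,"grip":0},
  ],
  squeeze=17,
)

```text
clock: 8.02
eef_pos: [469.5, -90.6, 228.4]
eef_rot: [3.142, -0.0, 2.905]
wrist_force: [-0.6, 0.3, -4.1]
finger_gap: 21.5
```

Call:
play_rows(
  commands=[
    {"x":0,"y":0,"z":0,"wx":0,"wy":0,"wz":0,"grip":0},
    {"x":0,"y":0,"z":0,"wx":0,"wy":0,"wz":0,"grip":0},
    {"x":0,"y":0,"z":0,"wx":0,"wy":0,"wz":0,"grip":0},
    {"x":0,"y":0,"z":0,"wx":0,"wy":0,"wz":0,"grip":0},
    {"x":0,"y":0,"z":0,"wx":0,"wy":0,"wz":0,"grip":0},
    {"x":0,"y":0,"z":0,"wx":0,"wy":0,"wz":0,"grip":0},
  ],
  squeeze=12,
)

```text
clock: 8.78
eef_pos: [469.5, -90.6, 228.4]
eef_rot: [-3.142, -0.0, 2.905]
wrist_force: [0.6, 0.1, -5.5]
finger_gap: 21.7
```

```bash
python3 s.py f
```

```text
8.775 [469.5 -90.6 228.4] [ 0.6  0.1 -5.5] [ 0.05  0.   -0.07] 21.721507046880706
red [285.9  47.3] [ 607. -208.   42.] [ 621.6 -201.5  415.1] [1000. 2570.  430.]
red [211.6 121. ] [ 479. -104.  233.] [ 482.3 -102.1  247.1] [485. -97. 259.]
brass [213.  174.6] [ 459. -120.  100.] [ 480.  -113.5  119.5] [502. -88. 133.]
```

View pics/f_side.png

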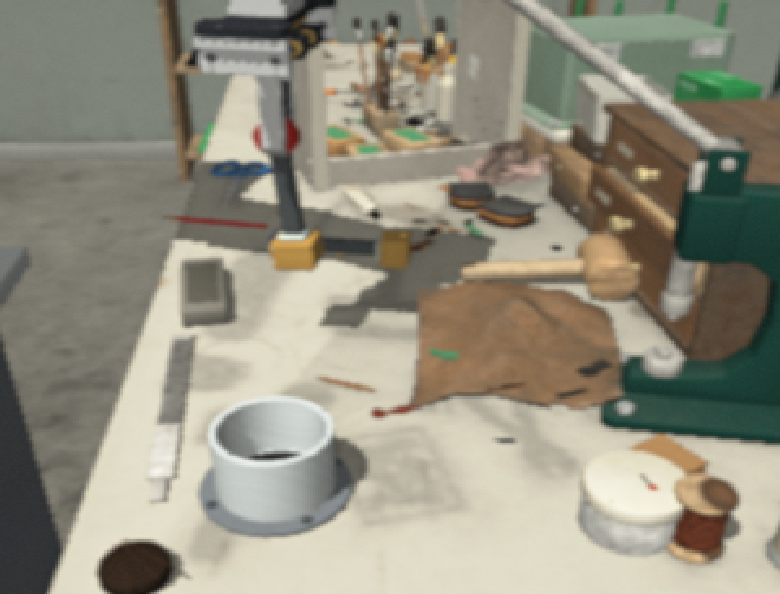

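Call:
play_rows(
  commands=[
    {"x":0,"y":0,"z":0,"wx":0,"wy":0,"wz":0,"grip":0},
    {"x":0,"y":0,"z":0,"wx":0,"wy":0,"wz":0,"grip":0},
    {"x":0,"y":0,"z":0,"wx":0,"wy":0,"wz":0,"grip":0},
    {"x":0,"y":0,"z":0,"wx":0,"wy":0,"wz":0,"grip":0},
    {"x":0,"y":0,"z":0,"wx":0,"wy":0,"wz":0,"grip":0},
    {"x":0,"y":0,"z":0,"wx":0,"wy":0,"wz":0,"grip":0},
  ],
  squeeze=10,
)

```text
clock: 9.57
eef_pos: [469.5, -90.6, 228.5]
eef_rot: [-3.142, 0.0, 2.905]
wrist_force: [0.0, 0.7, -5.4]
finger_gap: 22.0
```

```bash
cat > v.py <<'E'
from h import *
import sys
from cell import manip
from scipy.optimize import brentq
def proj(n,P):
    c=CI[n]["camera_from_world"]@np.r_[P,1];K=CI[n]["intrinsics"]
    return np.array([K[0,0]*c[0]/-c[2]+K[0,2],-K[1,1]*c[1]/-c[2]+K[1,2]])
s=manip.read_state();t=s["eef_pos"];e=t+[0,0,15.5]
p,d=manip.camera("side");cv2.imwrite(f"pics/{sys.argv[1]}.png",p[:,:,::-1])
b,l=blobs(brass(p),60)
u=np.array([np.cos(-.236),np.sin(-.236),0]);v=np.array([-u[1],u[0],0])
def box(th,P=e):
    ax=np.array([0,0,-1])*np.cos(th)+u*np.sin(th);n=np.cross(v,ax)
    return np.array([proj("side",P+ax*a+n*i+v*j) for a in(113,145) for i in(-20,20) for j in(-20,20)])
print(s["clock"],t.round(1),s["finger_gap"],s["wrist_force"].round(1))
for k,c,st in b:
    x,y=proj("side",e-[0,0,129])
    if abs(c[0]-x)<25 and abs(c[1]-y)<25:
        print("brass bbox u",st[0],st[0]+st[2],"v",st[1],st[1]+st[3])
for th in(0,3,6): q=box(np.radians(th));print(th,q.min(0).round(1),q.max(0).round(1))
print("eye px",proj("side",e))
for k,c,st in blobs(red(p),25)[0]:print("red",c,st) if abs(c[0]-proj("side",e)[0])<20 else 0
E
python3 v.py g
```

```text
9.575 [469.5 -90.6 228.5] 22.01077348681973 [ 0.   0.7 -5.4]
brass bbox u 204 223 v 165 182
0 [198.1 161.7] [219.1 182.3]
3 [200.6 162.3] [222.1 182.1]
6 [203.  162.5] [225.  181.8]
eye px [206.16642825 120.57443269]
red [211.6 121. ] [210 115   4  13  31]
```

```bash
python3 - <<'E'
from h import *
p=cv2.imread("pics/g.png");cv2.imwrite("pics/gz.png",cv2.resize(p[95:195,160:270],None,fx=6,fy=6,interpolation=cv2.INTER_CUBIC))
g=p.max(2).astype(int)
for v in range(132,163,4):print(v,g[v,196:226])
E
grep -n "def proj" -A3 v.py >/dev/null; python3 - <<'E'
import sys;sys.path.insert(0,".")
import os;os.chdir(".")
from h import *
def proj(n,P):
    c=CI[n]["camera_from_world"]@np.r_[P,1];K=CI[n]["intrinsics"]
    return np.array([K[0,0]*c[0]/-c[2]+K[0,2],-K[1,1]*c[1]/-c[2]+K[1,2]])
for th in (0,3,6):
  for a in (35,105):
    t=np.radians(th);print(th,a,proj("side",np.array([469.5,-90.6,244])+a*np.array([np.sin(t)*.97,-np.sin(t)*.23,-np.cos(t)])))
E
```

```text
132 [203 202 203 205 210 211 193 144  83  55  53  55  55  53  47  65 105 133
 138 136 135 143 156 163 167 171 174 173 172 173]
136 [ 84  86  88  97 112 138 146 129  94  68  59  55  54  54  52  54  86 124
 138 138 134 134 137 146 159 170 175 173 172 167]
140 [ 93  94 101 124 162 188 206 206 172 113  77  74  74  66  55  49  77 138
 179 188 170 149 143 149 160 170 174 174 173 168]
144 [170 201 218 222 221 221 222 218 188 135  89  75  73  66  58  51  57 104
 166 202 210 204 188 169 160 168 173 172 172 170]
148 [216 218 221 221 220 219 220 220 212 180 125  85  75  73  69  58  47  69
 130 184 213 217 215 214 213 212 211 214 216 215]
152 [104 108 114 115 116 122 137 152 155 142 113  86  76  75  76  74  63  54
 100 170 213 224 222 222 222 221 220 219 217 215]
156 [108 107 108 108 107 107 107 105 106 102  93  81  78  75  77  77  74  67
  55  67  91 105 107 106 106 111 114 111 111 107]
160 [111 111 111 111 108 109 108 107 109 110 108 101  89  79  77  77  78  72
  61  58  79 103 109 107 107 103 101  98  96 100]
0 35 [206.94750952 135.29935721]
0 105 [208.41707066 162.92006871]
3 35 [207.72262634 135.33846176]
3 105 [210.64717424 163.05379475]
6 35 [208.49402181 135.33795137]
6 105 [212.86956041 163.07842109]
```

View pics/gz.png

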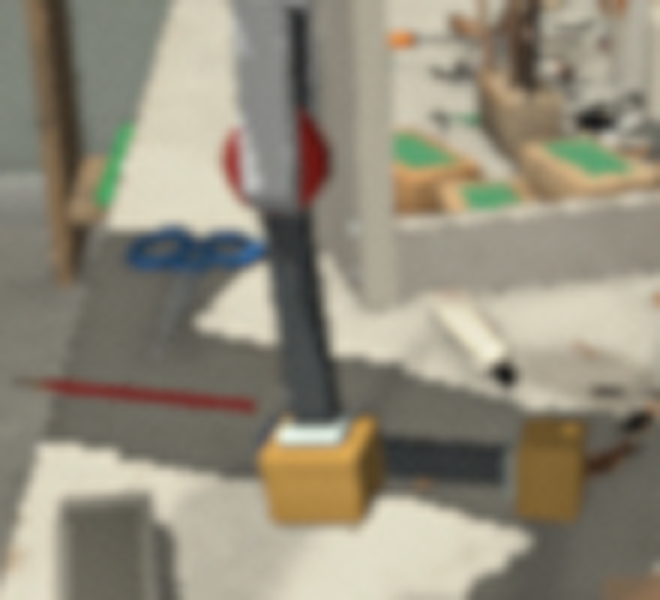

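The shank slope and the foot box both put the punch about 4.4° off plumb, held there by pin friction (eye at px (275,160), foot at (320,470)). I'll firm the grip and take out the rest with a small tilt about the pin axis.

Call:
play_rows(
  commands=[
    {"x":0,"y":0,"z":0,"wx":0,"wy":0,"wz":0,"grip":0},
    {"x":0,"y":0,"z":0,"wx":0,"wy":0,"wz":0,"grip":0},
    {"x":0,"y":0,"z":0,"wx":0,"wy":1,"wz":0,"grip":0},
    {"x":0,"y":0,"z":0,"wx":0,"wy":1.2,"wz":0,"grip":0},
    {"x":0,"y":0,"z":0,"wx":0,"wy":1.2,"wz":0,"grip":0},
    {"x":0,"y":0,"z":0,"wx":0,"wy":1,"wz":0,"grip":0},
    {"x":0,"y":0,"z":0,"wx":0,"wy":0,"wz":0,"grip":0},
    {"x":0,"y":0,"z":0,"wx":0,"wy":0,"wz":0,"grip":0},
  ],
  squeeze=35,
)

```text
clock: 10.62
eef_pos: [469.5, -90.6, 228.4]
eef_rot: [-3.142, -0.077, 2.905]
wrist_force: [0.2, -0.2, -4.7]
finger_gap: 21.5
```

```bash
python3 v.py k;python3 - <<'E'
from h import *
p=cv2.imread("pics/k.png");cv2.imwrite("pics/kz.png",cv2.resize(p[95:195,160:270],None,fx=6,fy=6,interpolation=cv2.INTER_CUBIC))
E
```

```text
10.625 [469.5 -90.6 228.4] 21.45230185000235 [ 0.2 -0.2 -4.7]
brass bbox u 201 220 v 165 182
0 [198.1 161.7] [219.1 182.3]
3 [200.5 162.3] [222.1 182.1]
6 [203.  162.5] [225.  181.8]
eye px [206.15860006 120.58872713]
red [212.  121.8] [211 116   4  12  29]
```

View pics/kz.png

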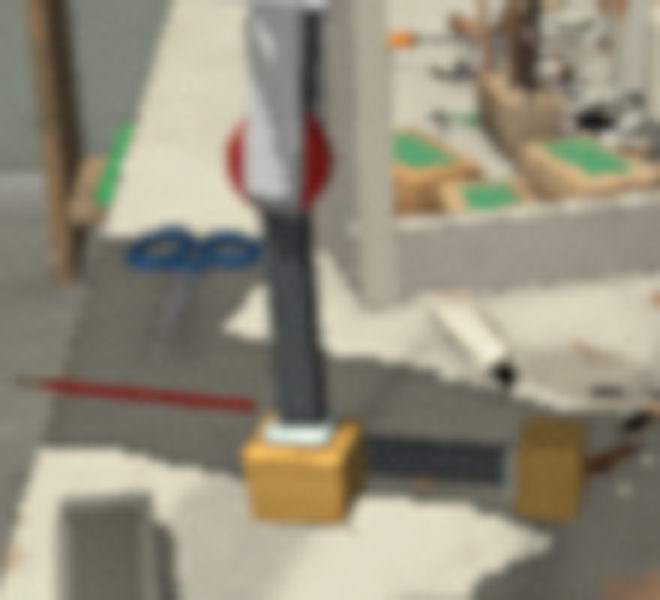

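The foot box now lies within about 0.5° of the plumb prediction, with the foot at px (303,475) under the eye at (280,160). I'll carry it over the well, at y ≈ -340.

Call:
play_rows(
  commands=[
    {"x":0,"y":0,"z":-0.01,"wx":0,"wy":0,"wz":0,"grip":0},
    {"x":0,"y":0,"z":-0.01,"wx":0,"wy":0,"wz":0,"grip":0},
    {"x":-0.0021,"y":-0.00975,"z":0,"wx":0,"wy":0,"wz":0,"grip":0},
    {"x":-0.003,"y":-0.014,"z":0,"wx":0,"wy":0,"wz":0,"grip":0},
    {"x":-0.0038,"y":-0.018,"z":0,"wx":0,"wy":0,"wz":0,"grip":0},
    {"x":-0.0043,"y":-0.02,"z":0,"wx":0,"wy":0,"wz":0,"grip":0},
    {"x":-0.0043,"y":-0.02,"z":0,"wx":0,"wy":0,"wz":0,"grip":0},
    {"x":-0.0043,"y":-0.02,"z":0,"wx":0,"wy":0,"wz":0,"grip":0},
    {"x":-0.0043,"y":-0.02,"z":0,"wx":0,"wy":0,"wz":0,"grip":0},
    {"x":-0.0043,"y":-0.02,"z":0,"wx":0,"wy":0,"wz":0,"grip":0},
    {"x":-0.0043,"y":-0.02,"z":0,"wx":0,"wy":0,"wz":0,"grip":0},
    {"x":-0.0043,"y":-0.02,"z":0,"wx":0,"wy":0,"wz":0,"grip":0},
    {"x":-0.0043,"y":-0.02,"z":0,"wx":0,"wy":0,"wz":0,"grip":0},
    {"x":-0.0038,"y":-0.018,"z":0,"wx":0,"wy":0,"wz":0,"grip":0},
    {"x":-0.003,"y":-0.014,"z":0,"wx":0,"wy":0,"wz":0,"grip":0},
    {"x":-0.0021,"y":-0.00975,"z":0,"wx":0,"wy":0,"wz":0,"grip":0},
    {"x":0,"y":0,"z":0,"wx":0,"wy":0,"wz":0,"grip":0},
    {"x":0,"y":0,"z":0,"wx":0,"wy":0,"wz":0,"grip":0},
    {"x":0,"y":0,"z":0,"wx":0,"wy":0,"wz":0,"grip":0},
    {"x":0,"y":0,"z":0,"wx":0,"wy":0,"wz":0,"grip":0},
  ],
  squeeze=35,
)

```text
clock: 13.18
eef_pos: [464.6, -339.6, 244.5]
eef_rot: [-3.142, -0.077, 2.906]
wrist_force: [0.2, -0.1, -4.6]
finger_gap: 21.1
```

```bash
python3 v.py m;python3 - <<'E'
from h import *
from cell import manip
p=cv2.imread("pics/m.png");cv2.imwrite("pics/mz.png",cv2.resize(p[100:310,130:290],None,fx=3.5,fy=2.8,interpolation=cv2.INTER_CUBIC))
p,d=manip.camera("top");cv2.imwrite("pics/m_top.png",cv2.resize(p[150:280,280:430,::-1],None,fx=4,fy=4))
p,d=manip.camera("wrist");cv2.imwrite("pics/m_wrist.png",p[:,:,::-1])
E
```

```text
13.175 [ 464.6 -339.6  244.5] 21.102575104848928 [ 0.2 -0.1 -4.6]
brass bbox u 191 216 v 218 242
0 [186.7 212.4] [215.7 242.2]
3 [190.  213.2] [219.6 242.1]
6 [193.4 213.8] [223.6 241.8]
eye px [197.07199042 161.93033627]
red [205.7 163.3] [203 153   7  21  88]
red [186.1 162.6] [184 158   4  11  27]
```

View pics/mz.png

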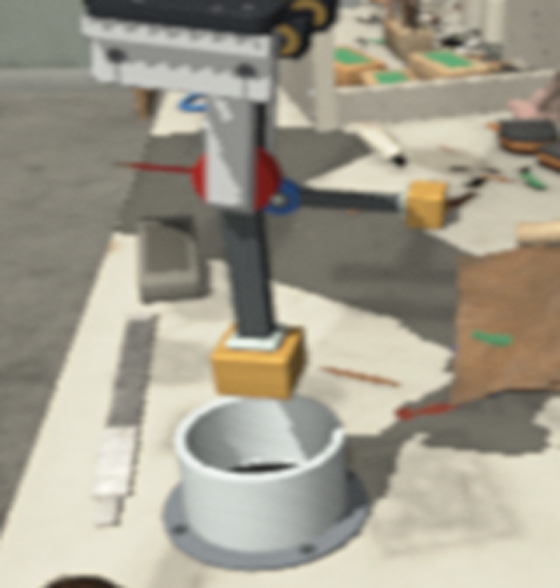

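View pics/m_wrist.png

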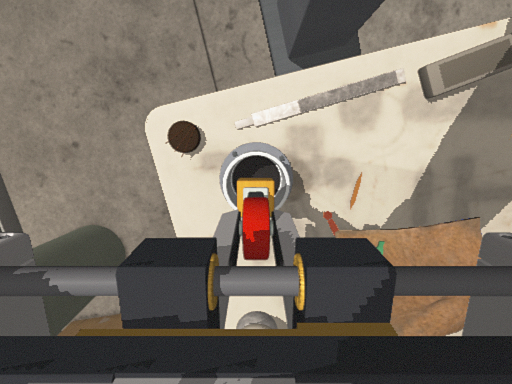

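View pics/m_top.png

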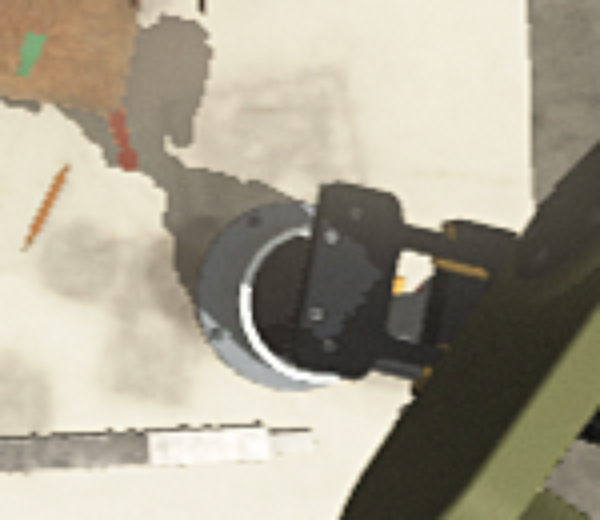

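```bash
python3 - <<'E'
from h import *
from cell import manip
from scipy.spatial.transform import Rotation as R
s=manip.read_state()
T=np.eye(4);T[:3,:3]=R.from_euler("xyz",s["eef_rot"]).as_matrix();T[:3,3]=s["eef_pos"]
W=T@CI["wrist"]["tool_from_camera"]
p=cv2.imread("pics/m_wrist.png");m=(p.min(2)>200).astype(np.uint8)
m[:140]=0;m[205:]=0;m[:,:210]=0;m[:,300:]=0
ys,xs=np.where(m);P=np.array([ray("wrist",x,y,z=70,T=W)[:2] for x,y in zip(xs,ys)])
from scipy.optimize import least_squares
f=least_squares(lambda c:np.hypot(P[:,0]-c[0],P[:,1]-c[1])-c[2],[464,-340,43],loss="soft_l1",f_scale=2);print(len(P),f.x)
f=least_squares(lambda c:np.hypot(P[:,0]-c[0],P[:,1]-c[1])-42.5,[464,-340],loss="soft_l1",f_scale=2);print(f.x)
E
```

```text
604 [ 455.05372775 -341.99136598   37.64039772]
[ 461.36119294 -340.98338757]
```

The wrist view shows the foot inside the rim outline near px (255,185). Combined well centre is about (463,-340). I'll shift 2 mm towards the robot while lowering 98 mm, with x compensated for the 4.4° tilt.

Call:
play_rows(
  commands=[
    {"x":0.001,"y":0,"z":0,"wx":0,"wy":0,"wz":0,"grip":0},
    {"x":0.001,"y":0,"z":0.004,"wx":0,"wy":0,"wz":0,"grip":0},
    {"x":-0.0008,"y":0,"z":0.01,"wx":0,"wy":0,"wz":0,"grip":0},
    {"x":-0.0008,"y":0,"z":0.01,"wx":0,"wy":0,"wz":0,"grip":0},
    {"x":-0.0008,"y":0,"z":0.01,"wx":0,"wy":0,"wz":0,"grip":0},
    {"x":-0.0008,"y":0,"z":0.01,"wx":0,"wy":0,"wz":0,"grip":0},
    {"x":-0.0008,"y":0,"z":0.01,"wx":0,"wy":0,"wz":0,"grip":0},
    {"x":-0.0008,"y":0,"z":0.01,"wx":0,"wy":0,"wz":0,"grip":0},
    {"x":-0.0008,"y":0,"z":0.01,"wx":0,"wy":0,"wz":0,"grip":0},
    {"x":-0.0008,"y":0,"z":0.01,"wx":0,"wy":0,"wz":0,"grip":0},
    {"x":-0.0008,"y":0,"z":0.008,"wx":0,"wy":0,"wz":0,"grip":0},
    {"x":-0.0005,"y":0,"z":0.005,"wx":0,"wy":0,"wz":0,"grip":0},
    {"x":0,"y":0,"z":0,"wx":0,"wy":0,"wz":0,"grip":0},
    {"x":0,"y":0,"z":0,"wx":0,"wy":0,"wz":0,"grip":0},
  ],
  squeeze=35,
)

```text
clock: 15.08
eef_pos: [463.0, -339.5, 147.6]
eef_rot: [-3.141, -0.076, 2.905]
wrist_force: [-0.2, 0.3, -5.0]
finger_gap: 21.1
```

```bash
python3 v.py n;python3 - <<'E'
from h import *
from cell import manip
p=cv2.imread("pics/n.png");cv2.imwrite("pics/nz.png",cv2.resize(p[130:310,130:290],None,fx=3.5,fy=3.2,interpolation=cv2.INTER_CUBIC))
p,d=manip.camera("wrist");cv2.imwrite("pics/n_wrist.png",p[:,:,::-1])
E
```

```text
15.075 [ 463.  -339.5  147.6] 21.067295580461384 [-0.2  0.3 -5. ]
0 [189.9 253.6] [216.7 282.6]
3 [193.  254.3] [220.4 282.6]
6 [196.1 254.9] [224.  282.4]
eye px [199.68547748 212.19212189]
red [207.4 212.9] [206 205   5  17  57]
```

View pics/nz.png

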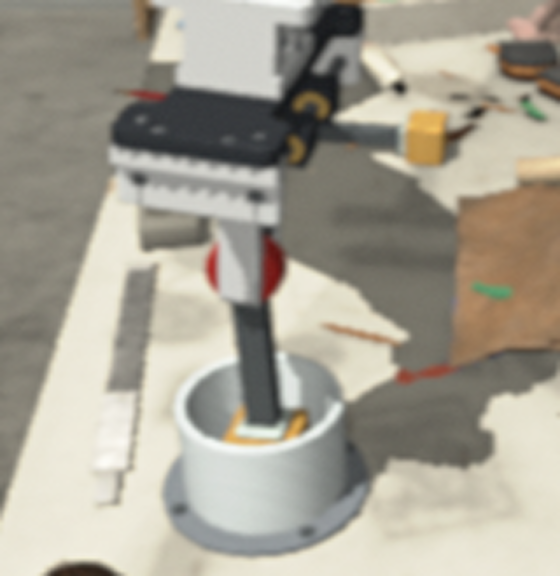

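View pics/n_wrist.png

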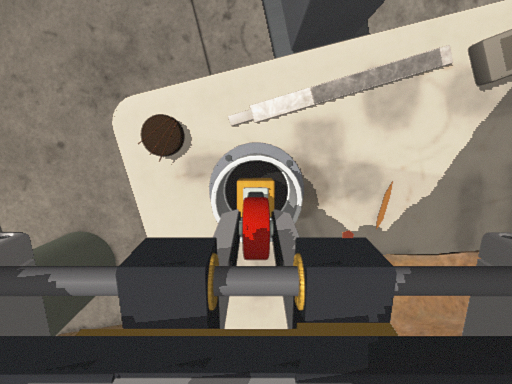

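The foot is inside the tube and clear of the wall all round (px (262,430) in the side crop, (255,190) in the wrist view). Computed gap to the floor is about 8 mm, so I'll creep down.

Call:
play_rows(
  commands=[
    {"x":-0.0001,"y":0,"z":0.002,"wx":0,"wy":0,"wz":0,"grip":0},
    {"x":-0.0001,"y":0,"z":0.002,"wx":0,"wy":0,"wz":0,"grip":0},
    {"x":-0.0001,"y":0,"z":0.001,"wx":0,"wy":0,"wz":0,"grip":0},
    {"x":0,"y":0,"z":0,"wx":0,"wy":0,"wz":0,"grip":0},
  ],
  squeeze=25,
)

```text
clock: 15.68
eef_pos: [462.8, -339.4, 142.1]
eef_rot: [3.142, -0.077, 2.905]
wrist_force: [1.1, -0.9, -4.4]
finger_gap: 21.7
```

Call:
play_rows(
  commands=[
    {"x":-0.0001,"y":0,"z":0.001,"wx":0,"wy":0,"wz":0,"grip":0},
    {"x":0,"y":0,"z":0,"wx":0,"wy":0,"wz":0,"grip":0},
  ],
  squeeze=15,
)

```text
clock: 15.92
eef_pos: [462.8, -339.4, 141.2]
eef_rot: [3.142, -0.077, 2.905]
wrist_force: [-0.2, 0.2, -4.0]
finger_gap: 21.7
```

Call:
play_rows(
  commands=[
    {"x":-0.0001,"y":0,"z":0.001,"wx":0,"wy":0,"wz":0,"grip":0},
    {"x":0,"y":0,"z":0,"wx":0,"wy":0,"wz":0,"grip":0},
  ],
  squeeze=15,
)

```text
clock: 16.18
eef_pos: [462.9, -339.5, 140.4]
eef_rot: [-3.141, -0.076, 2.905]
wrist_force: [0.2, -0.0, -3.4]
finger_gap: 21.9
```

Call:
play_rows(
  commands=[
    {"x":0,"y":0,"z":0.001,"wx":0,"wy":0,"wz":0,"grip":0},
    {"x":0,"y":0,"z":0,"wx":0,"wy":0,"wz":0,"grip":0},
    {"x":0,"y":0,"z":0,"wx":0,"wy":0,"wz":0,"grip":0},
  ],
  squeeze=15,
)

```text
clock: 16.55
eef_pos: [463.3, -339.8, 140.3]
eef_rot: [-3.141, -0.075, 2.905]
wrist_force: [1.3, -0.1, 6.6]
finger_gap: 21.7
```

Call:
play_rows(
  commands=[
    {"x":0,"y":0,"z":0.001,"wx":0,"wy":0,"wz":0,"grip":0},
    {"x":0,"y":0,"z":0,"wx":0,"wy":0,"wz":0,"grip":0},
    {"x":0,"y":0,"z":0,"wx":0,"wy":0,"wz":0,"grip":0},
  ],
  squeeze=15,
)

```text
clock: 16.92
eef_pos: [463.6, -340.1, 140.1]
eef_rot: [-3.14, -0.073, 2.905]
wrist_force: [0.7, -0.5, 11.1]
finger_gap: 21.6
```

The wrist force went from -4 N to +11 N while z stalled at 140, so the foot is on the floor. I'll ease off so the foot seats flat, then check before opening.

Call:
play_rows(
  commands=[
    {"x":0,"y":0,"z":-0.0005,"wx":0,"wy":0,"wz":0,"grip":0},
    {"x":0,"y":0,"z":0,"wx":0,"wy":0,"wz":0,"grip":0},
    {"x":0,"y":0,"z":0,"wx":0,"wy":0,"wz":0,"grip":0},
  ],
  squeeze=4,
)

```text
clock: 17.3
eef_pos: [463.3, -339.9, 139.8]
eef_rot: [-3.14, -0.075, 2.905]
wrist_force: [1.2, -0.5, 5.8]
finger_gap: 22.2
```

```bash
python3 v.py o;python3 - <<'E'
from h import *
p=cv2.imread("pics/o.png");cv2.imwrite("pics/oz.png",cv2.resize(p[130:310,130:290],None,fx=3.5,fy=3.2,interpolation=cv2.INTER_CUBIC))
E
```

```text
17.3 [ 463.3 -339.9  139.8] 22.233922539147667 [ 1.2 -0.5  5.8]
0 [190.3 256.7] [217.  285.7]
3 [193.4 257.4] [220.6 285.7]
6 [196.5 258. ] [224.2 285.5]
eye px [200.1037247  215.95268865]
red [207.6 216.9] [206 209   5  17  59]
```

View pics/oz.png

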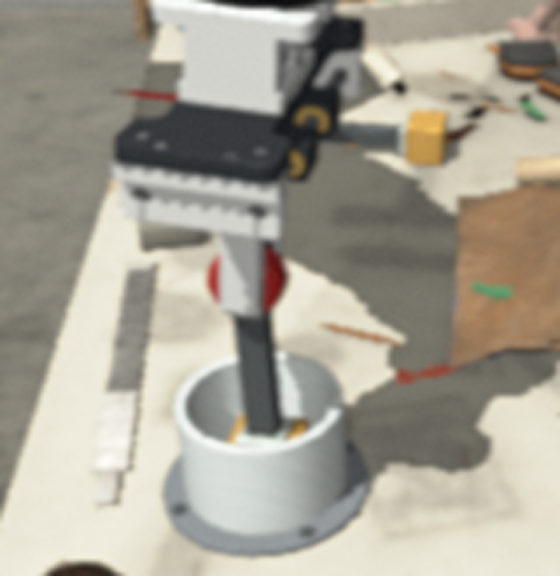

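The foot is seated: top of the foot at px (265,432) in the tube, shank upright. I'll release slowly and back away.

Call:
play_rows(
  commands=[
    {"x":0,"y":0,"z":-0.0005,"wx":0,"wy":0,"wz":0,"grip":0},
    {"x":0,"y":0,"z":0,"wx":0,"wy":0,"wz":0,"grip":0.26},
    {"x":0,"y":0,"z":0,"wx":0,"wy":0,"wz":0,"grip":0.3},
    {"x":0,"y":0,"z":0,"wx":0,"wy":0,"wz":0,"grip":0.4},
    {"x":0,"y":0,"z":0,"wx":0,"wy":0,"wz":0,"grip":0.6},
    {"x":0,"y":0,"z":0,"wx":0,"wy":0,"wz":0,"grip":0.7},
    {"x":0,"y":0,"z":0,"wx":0,"wy":0,"wz":0,"grip":0.7},
    {"x":0,"y":0,"z":0,"wx":0,"wy":0,"wz":0,"grip":0.7},
  ],
  squeeze=4,
)

```text
clock: 18.35
eef_pos: [462.7, -339.4, 139.2]
eef_rot: [-3.142, -0.077, 2.905]
wrist_force: [0.3, -0.5, 0.0]
finger_gap: 65.7
```

```bash
python3 w.py q
```

```text
18.35 [ 462.73985493 -339.4165095   139.22387452] [-3.14157193 -0.07682074  2.90527274] [-0.68106851  0.45460199  1.4696146  -0.03442124  1.28689929 -2.0047543 ] [ 0.25708556 -0.54877642  0.00849803]
red [254.8 235.1] [ 241  205   28   61 1565] [ 446. -365.   10.] [ 460.4 -340.2  171.8] [ 490. -330.  176.] [ 504.6 -351.2   38. ]
red [349.5 237.6] [345 233  11  10  80] [ 541. -247.   -2.] [ 547.3 -241.7    1.1] [ 554. -235.    3.] [ 531.6 -251.5   38. ]
red [356.7 250.4] [351 243  13  16  98] [ 556. -242.   -1.] [ 565.8 -235.8    1. ] [ 576. -230.    3.] [ 547.9 -246.5   38. ]
brass [254.  193.5] [237 181  37  37 557] [ 443. -364.   39.] [ 455.3 -340.5   41.2] [ 487. -319.   43.] [ 459.7 -341.2   38. ]
  top ((465.3014831542969, -341.6543884277344), (38.4166259765625, 38.755714416503906), 76.8116455078125) [ 459.20489962 -341.15306743   41.13473544]
brass [382.7 280.2] [368 254  25  55 528] [ 448. -306.  246.] [ 452.1 -302.9  255.7] [ 462. -301.  260.] [ 589.3 -224.5   38. ]
brass [121.5 290.7] [120 280   5  25  65] [ 436. -371.  257.] [ 438.3 -369.1  258.5] [ 442. -368.  260.] [ 532.7 -512.5   38. ]
```

View pics/q_wrist.png

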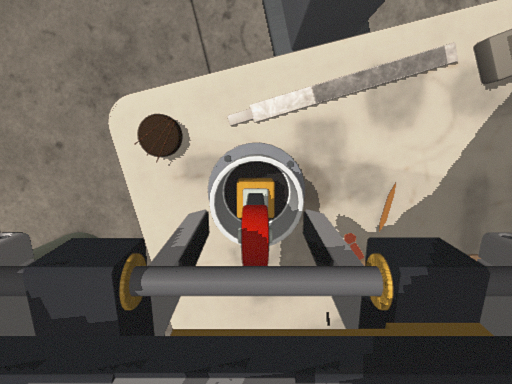

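The fingers are clear on both sides. The punch stands, with its foot top at z≈41 (42 expected) and its eye top at z≈175. Withdrawing.

Call:
play_rows(
  commands=[
    {"x":0,"y":0,"z":-0.006,"wx":0,"wy":0,"wz":0,"grip":0.7},
    {"x":0,"y":0,"z":-0.012,"wx":0,"wy":0,"wz":0,"grip":0.7},
    {"x":0,"y":0,"z":-0.02,"wx":0,"wy":0,"wz":0,"grip":0.7},
    {"x":0,"y":0,"z":-0.02,"wx":0,"wy":0,"wz":0,"grip":0.7},
    {"x":0,"y":0,"z":-0.02,"wx":0,"wy":0,"wz":0,"grip":0.7},
    {"x":0,"y":0,"z":-0.02,"wx":0,"wy":0,"wz":0,"grip":0.7},
    {"x":0,"y":0,"z":-0.02,"wx":0,"wy":0,"wz":0,"grip":0.7},
    {"x":0,"y":0,"z":-0.01,"wx":0,"wy":0,"wz":0,"grip":0.7},
    {"x":0,"y":0,"z":0,"wx":0,"wy":0,"wz":0,"grip":0.7},
    {"x":0,"y":0,"z":0,"wx":0,"wy":0,"wz":0,"grip":0.7},
  ],
)

```text
clock: 19.65
eef_pos: [472.1, -341.6, 266.1]
eef_rot: [3.141, -0.078, 2.905]
wrist_force: [0.4, -1.0, -0.1]
finger_gap: 66.0
```

```bash
python3 s.py r; python3 s.py r2 full; python3 w.py r
```

```text
19.65 [ 472.1 -341.6  266.1] [ 0.4 -1.  -0.1] [ 0.03  0.   -0.03] 65.97882413751883
red [285.9  47.2] [ 607. -207.   44.] [ 621.5 -201.5  415.3] [ 998. 2555.  429.]
red [202.6 216.2] [ 449. -356.  137.] [ 469.5 -348.9  164.1] [ 485. -338.  175.]
19.7 [ 472.1 -341.6  266.1] [ 0.5 -0.4 -0.4] [ 0.   -0.02 -0.03] 65.4488064188517
red [285.9  47.2] [ 607. -208.   47.] [ 621.6 -201.3  415.4] [ 995. 2531.  430.]
red [202.6 216.2] [ 450. -354.  138.] [ 469.4 -348.6  163.8] [ 485. -339.  175.]
19.75 [ 472.10716891 -341.60648982  266.12028389] [ 3.14108824 -0.07786452  2.90526043] [-0.67409899  0.38360682  1.27194124 -0.03252688  1.55681294 -2.00693717] [-0.39380846  0.1287799   0.15870975]
red [255.1 188.7] [248 172  15  34 496] [ 446. -352.  158.] [ 463.  -340.8  172.1] [ 483. -331.  176.] [ 483.7 -346.    38. ]
red [329.6 217.2] [326 212   8  11  40] [ 558. -241.   -1.] [ 566.7 -236.2    1.1] [ 576. -231.    3.] [ 554.6 -243.7   38. ]
brass [254.3 172. ] [242 163  27  27 283] [ 443. -364.   21.] [ 454.8 -340.3   41.1] [ 486. -318.   43.] [ 458.5 -341.1   38. ]
  top ((465.1935119628906, -341.6582946777344), (39.542877197265625, 37.98175811767578), 76.42206573486328) [ 458.2683107  -341.00145675   41.05015119]
brass [375.8 259.8] [368 254  19  13 157] [ 457. -306.  372.] [ 459.  -304.7  377.3] [ 463. -303.  383.] [ 640.8 -185.5   38. ]
brass [389.8 290. ] [387 274   6  34  87] [ 460. -307.  384.] [ 463.5 -305.3  385.3] [ 469. -304.  387.] [ 697.4 -172.1   38. ]
brass [121.4 290.5] [119 277   7  28  82] [ 445. -373.  384.] [ 447.8 -371.6  385.3] [ 452. -370.  387.] [ 595.6 -596.9   38. ]
brass [295.3 325.6] [289 320  14   9  64] [ 732. -347.    3.] [ 738.7 -335.2   18.5] [ 745. -325.   20.] [ 723.5 -335.2   38. ]
```

View pics/r_side.png

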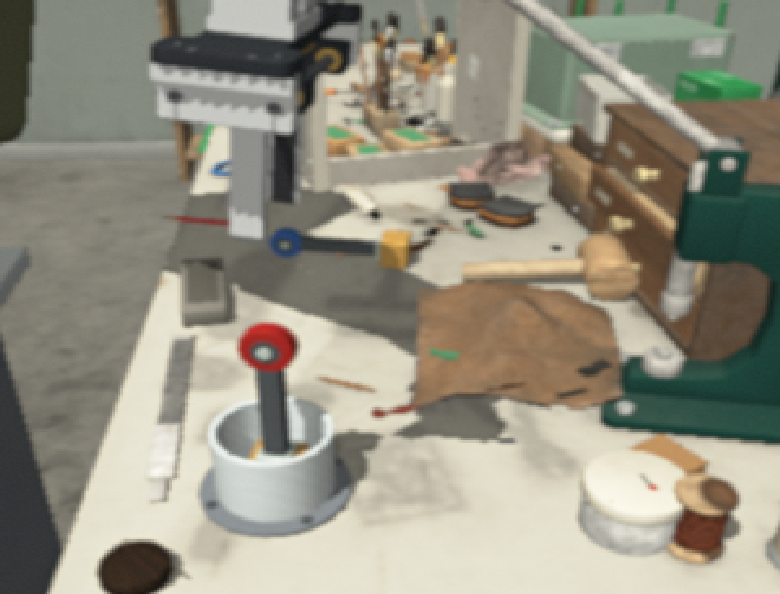

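View pics/r_wrist.png

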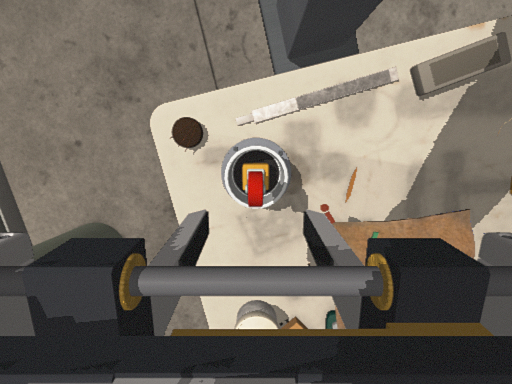

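The punch stands upright in the well with its eye at px (267,347) and its foot inside. The gripper is well clear above, and the blue punch is untouched at (286,243). Handing in.

```bash
python3 -c "
from cell import manip
print(manip.sign_off())"
```

```text
the job is handed in; nothing more can be done
None
```

The red punch is standing upright on its foot in the aluminium well. I handed the job in at about 19.75 s on the robot's clock.

- **Pick-up and swing:** I gripped the eye across the pin and lifted. The punch sagged to about 22–25° off plumb at 60 N. Easing the grip in steps to 10 N brought it to about 4.4°, where pin friction held it. I removed the rest by tightening the grip and tilting the gripper 4.4° about the pin, so the last few degrees did not come from the punch swinging freely. The side view then showed it plumb to within about 0.5°.
- **Lowering and release:** I let go only after the wrist force changed from -4 N to +11 N and the arm stopped descending, which showed the foot was on the floor.
- **Last checks:** The top of the foot reads z ≈ 41 mm (42 expected) and the top of the eye about 175 mm. Foot and eye line up at about (465, -341). Wrist force was near 0, the gripper was about 90 mm above the punch, and the blue punch looked unmoved at its starting place.
- **Disagreements:** Estimates of the well's centre differed by about 5 mm between the fixed cameras and one partial fit from the wrist view. The foot went in without touching the wall. My first move call was refused for missing keys and moved nothing.

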